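# Hang shared ear defenders under the UV lamp and start the cycle

### The arm

A 7-joint arm with a two-finger parallel gripper is mounted at the origin on the work surface. World frame = base frame: x ahead of the robot, y to its left, z up, the work surface at z = 0. Lengths are in m, angles in rad, forces in N, time in s.
With the tool pointing down it reaches from about 0.425 to 0.8 m from the base axis. Payload 8.3 kg.
Tool frame: the origin (TCP) lies at the very end of the fingers, on their centre line; the grasp point (between the pads) lies grasp_offset behind it (grasp_offset is the distance from the TCP to the grasp point, in m); z points along the fingers, y is the line along which they close (so a half turn about z gives the same grasp; the last joint's range is limited). The gripper opens to 85 mm and grips with 20 to 120 N. Pads are 22 mm wide; open, the fingers measure 114 mm over their backs; the gripper's body (76 mm by 85 mm) begins 54 mm behind the grasp point. The pads swing forward as they close: fully open they stand 13 mm farther back than shut.
Start: joints at [-0.063, 0.383, 0.016, 1.37, -0.006, 1.388, -0.046], TCP at [0.625, 0, 0.231] pointing down, gripper open.
Joint ranges: [-2.95, 2.95], [-0.25, 2.06], [-1.52, 1.56], [0.18, 2.33], [-1.44, 4.58], [0.02, 2.06], [-3.01, 3.01]. Speed limits (rad/s): [2.39, 2.39, 3.01, 3.01, 3.14, 3.14, 3.14].

### API

Orientations are given as a rotation vector (axis times angle).
In Python, from cell import get_state, read_camera, job_done, grasp_offset gives the robot as it stands.
- The arm moves only by the tool step_arm, never from a script. Its argument "plan" is a list that holds one entry, the list of rows, each a list of 4 numbers: the shift along the tool's x, y, z scaled (see below), then the turn about the tool's z scaled (see below). In form: [[[x, y, z, twist], ...]]. A call has 1 to 20 rows; each row is the pose to reach, as a shift and turn from the pose commanded when the call began, along the tool's axes at that moment, turning the shorter way round; what a row does not reach only later rows make up. The controller multiplies each number of a shift by 400 mm and each number of a turn by 180 degrees. A row lasts 1/8 s, in which the tool goes at most 62.5 mm and 10.7 degrees, less where a joint would pass 70% of its speed; a pose out of reach is approached as far as the arm can. A call with a number of a shift or a turn outside -1 to 1 is refused whole. A call with a gripper value outside its range is refused whole. "hand" is the opening, from 0 (shut) to 1 (fully open), set as the call begins (left out, the last holds). The fingers move at their own pace and stop on an object; "force" is the grip in N (left out, the last holds). Time passes only in rows, so rows that repeat a pose let the fingers close. It gives the time, the measured TCP pose, the force, the opening and the grip force at its end, in the units of the state.
- get_state(): the state, without advancing time (a new reading comes with each control period).
- read_camera(name): name is "scene" or "side" or "wrist"; returns a dict with "frame" (384x512x3 uint8, red, green, blue), "fx", "fy", "cx", "cy" (pixels), "R" (3x3) and "t" (3): a world point X has camera coordinates R X + t; the wrist camera has in their place "tool_from_camera" (4x4, takes a point from camera to tool coordinates, whose origin is the TCP and whose axes are the flange's). Camera axes: x right, y down, z forward; pixel columns grow to the right and rows downward; lengths in m; the calibration is good to about 2 mm. A picture is of the moment at which its call begins: read the wrist's pose just before it. There is no depth.
- job_done(): hands the job in; it is judged then, once.
The state is a dict: "clock": time; "joints": joint angles; "joint_vel": joint speeds; "joint_efforts": joint torques, N m; "tcp_pos": TCP position; "orientation": TCP orientation; "ft_force": force on the tool from outside, world axes, zero at the start; "ft_torque": the same for the moment, N m; "opening": finger opening in m; "grasp_force": force on a finger pad.
Only numpy, scipy, OpenCV 4.12 (cv2) and the standard library are available. Lean on these libraries where they do the work, as an engineer would, in place of code of your own. Each camera call takes 0.05 s, during which the arm holds its last target. There are 200 camera calls.

### The job

Hang the orange ear defenders over the middle of the steel bar of the disinfection station, headband across the bar with one cup on either side; lower them on gently rather than dropping them, and keep clear of the lamp above. Once they hang still by themselves, turn the black key on the switch box clockwise all the way to start, then let go so that it springs back to run. Leave the other things on the bench as they are.

Things in the scene. Friction and masses are not known exactly. Their poses are not given: they have to be found in the camera images.
- headset: Rigid orange ear defenders, 0.26 kg, upright on their cups. 156 (x) x 66 (y) x 158 mm (z). Origin midway between the cups at their undersides; x from cup to cup, y through the loop (along the bar once hung), z up. Cups 80 mm high; gap between cushions 66 mm. Headband 24 mm wide in y; its flat crown is 46 mm long in x: black pad z = 122 to 140, orange housing on top z = 140 to 158 mm. Symmetric.
- crown (a point): On the ear defenders: middle of the underside of the crown pad (headset x = y = 0, z = 122 mm); axes as the ear defenders.
- housing (a point): On the ear defenders: middle of the orange housing on top of the headband (headset x = y = 0, z = 149 mm), 28 mm wide in y, 46 mm in x, 18 mm high; the place to grip.
- station: White disinfection station, fixed. Origin on the bench under the bar's middle; -x side faces the robot (yaw within 0.2 rad) and is open, y along the bar. Base 12 mm thick, x -85 to 100, y -150 to 150 mm. Bar posts at x = 0, y = +-135 (24 x 14 mm, up to z = 158); lamp posts at x = 86, y = +-135 (22 x 14 mm, up to z = 372).
- bar_mid (a point): Middle of the horizontal steel bar, on its axis, 145 mm above the bench; bar 16 mm in diameter, 256 mm free between its posts, along y; axes as the station. Hung ear defenders have their crown underside 8 mm above this point.
- lamp: White and teal UV lamp housing of the station, fixed, same origin and axes: a flat box over the bar's far side, x 12 to 100, y -145 to 145, z 359 (tubes below it, x above 33; box from 367) to 409 mm. An upright gripper at the bar would strike it: the tool must lean back towards the robot (station -x), about 40 degrees.
- keybox: Cream switch box with a teal top, fixed, 110 (x) by 100 (y) by 52 mm (z), with a round steel collar 42 mm in diameter to z = 58 mm. Origin at the centre of its underside. A green dot marks run, a yellow dot marks start.
- key_grip (a point): Middle of the black key's bow: bow 30 mm long (along this frame's x), 10 mm thick (along its y, the direction to grip across), from z = 68 to 102 mm above the bench; the point is 85 mm above the bench, on the vertical turning axis. The frame turns with the key.
- key (a joint): Angle of the key, rad: 0 at run (bow along the box's x axis), growing clockwise as seen from above, stop at 1.25 (start is reached from 1.0 on). A spring drives it back to 0: 0.024 N m at 0 to 0.124 N m at the stop.
- rack: Blue sample rack with capped tubes, loose, 60 x 160 x 78 mm; origin under its centre. Leave it.
- reagent: Amber bottle, loose, 64 mm in diameter, 140 mm high; origin under its centre. Leave it.
- wash: White bottle with blue cap, loose, 66 mm in diameter, 170 mm high; origin under its centre. Leave it.
- jar: White jar, loose, 70 mm in diameter, 90 mm high; origin under its centre. Leave it.
- beaker: Glass beaker, loose, 76 mm in diameter, 85 mm high; origin under its centre. Leave it.
- tipbox: Teal pipette-tip box with clear lid, loose, 120 x 85 x 80 mm; origin under its centre. Leave it.
- timer: White bench timer lying flat, loose, 60 x 80 x 27 mm; origin under its centre. Leave it.

How it is judged:
By the outcome, as a careful person would: the job done as asked, in the order asked, and still so for the second after the job is handed in, with the robot touching nothing.
It also fails if it takes over 69 s, if anything falls off the work surface, if the arm or the gripper's body presses on something with over 40 N, if the wrist force passes 120 N, or if a joint passes its speed limit or range.

## Working session

There is one attempt and no reset: what is moved stays moved. The work goes in short steps, Python scripts to look and compute and a tool call to move; the robot and the scene stay as the last step left them, time stands still between calls to the robot, and variables do not carry over. Pictures are saved under pics/ and viewed, at most 10 in all, crops included, and the job is handed in when it is done.

Besides the shell and the picture viewer there is one more tool, called after ">>>" as name(argument=value, ...), one argument or row to a line, values as JSON. step_arm: Moves the arm, as the interface text tells. Its arguments: {"type":"object","properties":{"plan":{"type":"array","items":{"type":"array","items":{"type":"array","items":{"type":"number","minimum":-1,"maximum":1}}}},"hand":{"type":"number"},"force":{"type":"number"}},"required":["plan"]}

```bash
mkdir -p pics; ls; cat > h.py <<'E'
import numpy as np, cv2
from scipy.spatial.transform import Rotation as Rn
from cell import get_state, read_camera, job_done, grasp_offset
E
python3 - <<'E'
from h import *
print(grasp_offset); s=get_state(); print(s)
ims=[]
for n in ["scene","side","wrist"]:
    c=read_camera(n); np.savez(f"pics/{n}0.npz",**c); cv2.imwrite(f"pics/{n}0.png",cv2.resize(c["frame"][...,::-1],(800,600)))
    print(n,{k:np.round(v,3).tolist() for k,v in c.items() if k!="frame"})
E
```

```text
pics
0.0187
{'clock': 0.0, 'joints': array([-0.06295307,  0.38426773,  0.01626981,  1.372151  , -0.00640639,
        1.38903316, -0.04652023]), 'joint_vel': array([ 1.27771751e-03,  3.02837499e-04, -9.19838243e-04,  6.42358494e-05,
       -1.76822872e-03,  1.80236606e-03,  8.43766070e-04]), 'joint_efforts': array([ 1.29195931e-01, -6.27913356e+01,  1.01106394e+00, -3.86775434e+01,
        1.03030305e-01, -7.82041904e-01,  9.27708432e-03]), 'tcp_pos': array([6.23751861e-01, 1.29556472e-04, 2.29809534e-01]), 'orientation': array([-2.21933613, -2.21970829,  0.00421168]), 'ft_force': array([ 0.18745709,  0.09743864, -0.43467976]), 'ft_torque': array([ 0.01991863, -0.04022969,  0.0010273 ]), 'grasp_force': 0.0, 'opening': 0.08567200305963496}
scene {'fx': 437.339, 'fy': 437.339, 'cx': 245.762, 'cy': 187.862, 'R': [[0.772, 0.635, 0.001], [0.41, -0.497, -0.765], [-0.485, 0.591, -0.644]], 't': [-0.4, -0.112, 1.614]}
side {'fx': 425.605, 'fy': 425.605, 'cx': 249.935, 'cy': 188.417, 'R': [[0.98, -0.197, 0.016], [-0.117, -0.645, -0.755], [0.159, 0.739, -0.655]], 't': [-0.529, 0.135, 1.342]}
wrist {'fx': 294.002, 'fy': 294.002, 'cx': 256.878, 'cy': 195.366, 'tool_from_camera': [[0.0, -0.952, -0.306, 0.079], [1.0, 0.0, 0.001, 0.0], [-0.001, -0.306, 0.952, -0.144], [0.0, 0.0, 0.0, 1.0]]}
```

View pics/scene0.png

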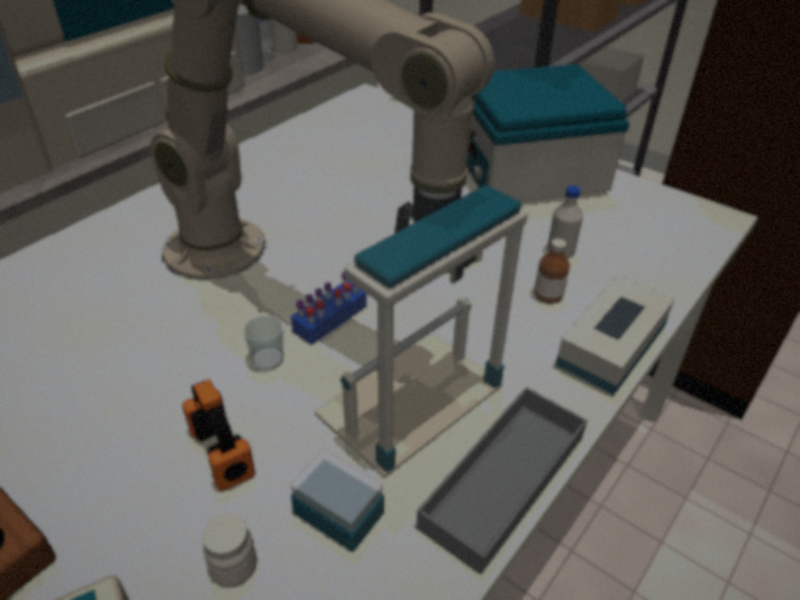

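View pics/side0.png

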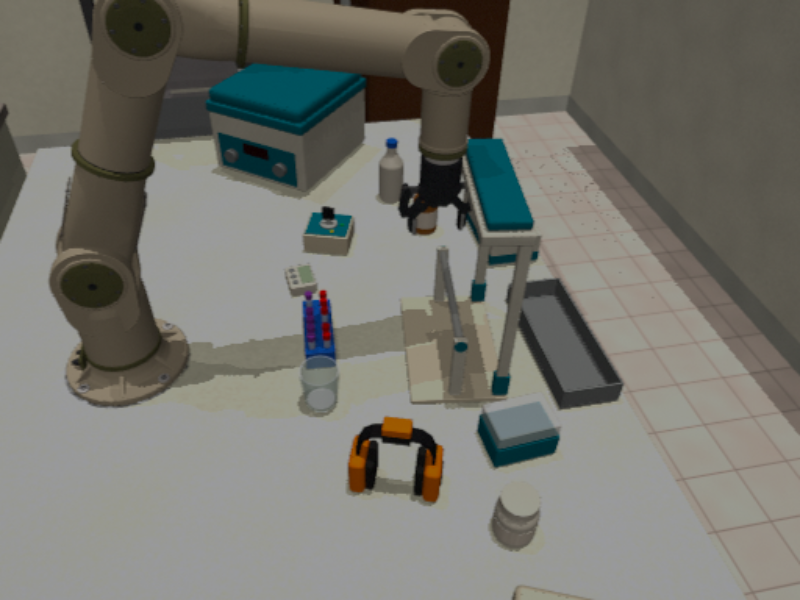

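```bash
cat >> h.py <<'E'
def load(n): return dict(np.load(f"pics/{n}.npz"))
def ray(c,u,v):
    d=c["R"].T@np.array([(u-c["cx"])/c["fx"],(v-c["cy"])/c["fy"],1]); return -c["R"].T@c["t"],d
def onz(c,u,v,z):
    o,d=ray(c,u,v); return o+d*(z-o[2])/d[2]
def tri(a,b):
    (o,d),(p,e)=a,b; s=np.linalg.lstsq(np.c_[d,-e],p-o,rcond=None)[0]; A=o+d*s[0];B=p+e*s[1]
    return (A+B)/2,np.linalg.norm(A-B)
E
python3 - <<'E'
from h import *
np.set_printoptions(precision=3,suppress=True)
S,D=load("scene0"),load("side0"); k=.64
f=lambda c,u,v,z:print(u,v,onz(c,u*k,v*k,z))
print("bar post tops (.158)");f(S,346,379,.158);f(S,463,305,.158);f(D,460,345,.158);f(D,442,249,.158)
print("base corners .012: side");[f(D,*p,.012) for p in[(412,399),(402,298)]]
print("scene");[f(S,*p,.012) for p in[(316,412),(386,472),(500,385)]]
print("lamp top corners .409 scene");[f(S,*p,.409) for p in[(356,264),(385,282),(525,209),(488,185)]]
print("key");f(D,330,213,.085);f(D,330,223,.058)
print("wash, reagent, jar, tipbox,rack,beaker,timer")
for p,z in[((391,143),.17),((517,493),.09),((517,418),.08),((319,302),.078),((319,370),.085),((301,278),.027)]: f(D,*p,z)
f(S,558,246,.14)
# headset: orange blobs
for n,c in(("scene",S),("side",D)):
    h=cv2.cvtColor(c["frame"],cv2.COLOR_RGB2HSV); m=cv2.inRange(h,(5,150,80),(18,255,255))
    N,_,st,ce=cv2.connectedComponentsWithStats(m)
    for i in range(1,N):
        if st[i,4]>60: print(n,st[i],ce[i])
E
```

```text
bar post tops (.158)
346 379 [ 0.624 -0.224  0.158]
463 305 [0.666 0.04  0.158]
460 345 [ 0.617 -0.226  0.158]
442 249 [0.656 0.051 0.158]
base corners .012: side
412 399 [ 0.539 -0.211  0.012]
402 298 [0.581 0.077 0.012]
scene
316 412 [ 0.542 -0.219  0.012]
386 472 [ 0.718 -0.238  0.012]
500 385 [0.76  0.043 0.012]
lamp top corners .409 scene
356 264 [ 0.661 -0.232  0.409]
385 282 [ 0.714 -0.236  0.409]
525 209 [0.764 0.023 0.409]
488 185 [0.686 0.045 0.409]
key
330 213 [0.456 0.331 0.085]
330 223 [0.454 0.328 0.058]
wash, reagent, jar, tipbox,rack,beaker,timer
391 143 [0.637 0.493 0.17 ]
517 493 [ 0.64  -0.487  0.09 ]
517 418 [ 0.693 -0.341  0.08 ]
319 302 [0.393 0.022 0.078]
319 370 [ 0.37  -0.172  0.085]
301 278 [0.366 0.169 0.027]
558 246 [0.701 0.33  0.14 ]
scene [118 244  23  25 256] [129.34  254.223]
scene [134 281  28  33 381] [146.436 295.037]
scene [  0 316  25  48 490] [  8.9   340.078]
side [244 267  20  14 229] [253.843 273.262]
side [223 279  14  36 299] [228.495 298.13 ]
side [271 285  12  36 312] [276.574 304.237]
```

```bash
python3 - <<'E'
from h import *
np.set_printoptions(precision=3,suppress=True)
S,D=load("scene0"),load("side0")
print(onz(D,253.8,273,.151),onz(D,228.5,298,.045),onz(D,276.6,304.2,.045), onz(S,205*.64,390*.64,.158))
R=Rn.from_rotvec(get_state()["orientation"]).as_matrix();print(R)
E
```

```text
[ 0.472 -0.374  0.151] [ 0.41  -0.361  0.045] [ 0.528 -0.403  0.045] [ 0.471 -0.38   0.158]
[[-0.     1.    -0.004]
 [ 1.     0.     0.   ]
 [ 0.    -0.004 -1.   ]]
```

>>> step_arm(
  plan=[
    [[0,-0.15,0,0],[0,-0.3,-0.1,0],[0,-0.3,-0.25,0],[0,-0.3,-0.4,0],[0,-0.3,-0.55,0],[0,-0.3,-0.7,0],[0,-0.3,-0.7,0],[0,-0.3,-0.7,0]],
  ],
  hand=1,
)

```text
clock: 1.15
tcp_pos: [0.5053, 0.0, 0.511]
orientation: [2.221, 2.221, 0.0]
ft_force: [4.5, -0.0, 0.1]
opening: 0.0849
grasp_force: 0.0
```

>>> step_arm(
  plan=[
    [[0,0,-0.15,0],[0,0,-0.3,0],[0,0,-0.45,0],[0,0,-0.6,0],[0,0,-0.75,0],[0,0,-0.9,0],[0,0,-0.9,0],[0,0,-0.9,0]],
  ],
)

```text
clock: 2.15
tcp_pos: [0.4792, 0.0, 0.5898]
orientation: [2.184, 2.184, 0.081]
ft_force: [4.3, -0.2, 0.7]
opening: 0.0854
grasp_force: 0.0
```

```bash
python3 -c "
from h import *
s=get_state();print(s['clock'],s['tcp_pos'],s['orientation'],s['joints'])"
```

```text
2.15 [4.79166605e-01 1.44321182e-06 5.89823152e-01] [2.18416975 2.18403427 0.08070842] [-0.47539626  0.13242901  0.51418836  0.89686089 -0.07650909  2.05441062
 -0.00554264]
```

>>> step_arm(
  plan=[
    [[0,0,0,0],[0,0,0.1,0],[0,0,0.2,0],[0,0,0.2,0]],
  ],
)

```text
clock: 2.65
tcp_pos: [0.4841, 0.0005, 0.5072]
orientation: [2.186, 2.188, 0.074]
ft_force: [4.4, 0.9, 0.7]
opening: 0.0854
grasp_force: 0.0
```

```bash
python3 -c "
from h import *
s=get_state();print(s['clock'],s['tcp_pos'],s['orientation'],s['joints'],Rn.from_rotvec(s['orientation']).as_matrix())"
```

```text
2.65 [4.84066292e-01 4.90943895e-04 5.07237911e-01] [2.18614727 2.18827046 0.07350495] [-0.52077262  0.0448779   0.48316532  1.18010741 -0.01901297  1.85451524
 -0.04368731] [[-9.68829309e-04  9.97741646e-01  6.71615211e-02]
 [ 9.99999529e-01  9.70438688e-04  8.66208573e-06]
 [-5.65336148e-05  6.71614979e-02 -9.97742116e-01]]
```

>>> step_arm(
  plan=[
    [[-0.1,0,0.05,-0.05],[-0.2,0,0.1,-0.1],[-0.3,0,0.15,-0.15],[-0.4,0,0.2,-0.2],[-0.5,0,0.26,-0.25],[-0.6,-0.05,0.32,-0.3],[-0.7,-0.05,0.38,-0.35],[-0.82,-0.06,0.44,-0.39],[-0.94,-0.06,0.5,-0.39],[-0.94,-0.06,0.5,-0.39],[-0.94,-0.06,0.5,-0.39]],
  ],
)

```text
clock: 4.03
tcp_pos: [0.4772, -0.3763, 0.3106]
orientation: [0.526, 3.022, 0.018]
ft_force: [4.1, 0.0, 0.7]
opening: 0.0857
grasp_force: 0.0
```

```bash
cat >> h.py <<'E'
np.set_printoptions(precision=3,suppress=True)
def wcam():
    s=get_state(); c=read_camera("wrist"); T=c["tool_from_camera"]; Rt=Rn.from_rotvec(s["orientation"]).as_matrix()
    Rw=Rt@T[:3,:3]; o=Rt@T[:3,3]+s["tcp_pos"]; c["R"]=Rw.T; c["t"]=-Rw.T@o; c["Rt"]=Rt; c["tcp"]=s["tcp_pos"]; return c
def snap(n):
    c=wcam(); np.savez(f"pics/{n}.npz",**c); cv2.imwrite(f"pics/{n}.png",c["frame"][...,::-1]); return c
def st():
    s=get_state(); print(s["clock"],"tcp",s["tcp_pos"],"j",s["joints"],"f",s["ft_force"],"op",s["opening"],"\n",Rn.from_rotvec(s["orientation"]).as_matrix())
E
python3 - <<'E'
from h import *
st(); c=snap("w1")
E
```

```text
4.025 tcp [ 0.477 -0.376  0.311] j [ 0.087  0.327  0.748  1.365 -0.275  1.481  2.046] f [4.136 0.029 0.726] op 0.08565298882183724 
 [[-0.938  0.337  0.075]
 [ 0.338  0.941 -0.001]
 [-0.071  0.024 -0.997]]
```

View pics/w1.png

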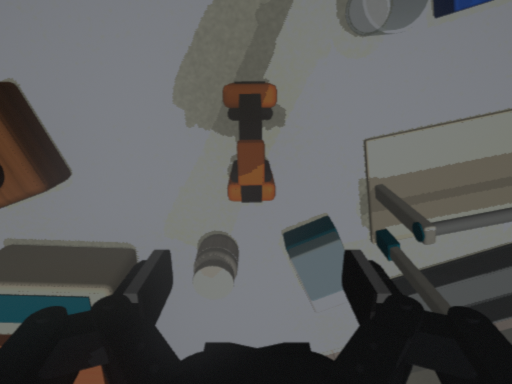

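```bash
python3 - <<'E'
from h import *
c=load("w1")
h=cv2.cvtColor(c["frame"],cv2.COLOR_RGB2HSV); m=cv2.inRange(h,(5,130,60),(18,255,255))
N,_,s,ce=cv2.connectedComponentsWithStats(m)
for i in range(1,N):
    if s[i,4]>60: print(s[i],ce[i])
print(m[120:205:4,225:280:2]//255)
a=onz(c,250,96,.078);b=onz(c,251,190,.078);hh=onz(c,251.5,158,.158)
print(a,b,(a+b)/2,hh,np.arctan2((b-a)[1],(b-a)[0]))
E
```

```text
[223  84  53  24 862] [249.613  93.309]
[   0  119   38   85 1711] [ 13.397 167.445]
[ 228  141   47   60 1545] [250.931 170.871]
[ 73 366  32  18 436] [ 90.312 375.874]
[[0 0 0 0 0 0 0 0 0 0 0 0 0 0 0 0 0 0 0 0 0 0 0 0 0 0 0 0]
 [0 0 0 0 0 0 0 0 0 0 0 0 0 0 0 0 0 0 0 0 0 0 0 0 0 0 0 0]
 [0 0 0 0 0 0 0 0 0 0 0 0 0 0 0 0 0 0 0 0 0 0 0 0 0 0 0 0]
 [0 0 0 0 0 0 0 0 0 0 0 0 0 0 0 0 0 0 0 0 0 0 0 0 0 0 0 0]
 [0 0 0 0 0 0 0 0 0 0 0 0 0 0 0 0 0 0 0 0 0 0 0 0 0 0 0 0]
 [0 0 0 0 0 0 0 0 0 0 0 0 0 0 0 0 0 0 0 0 0 0 0 0 0 0 0 0]
 [0 0 0 0 0 0 0 1 1 1 1 1 1 1 1 1 1 1 1 1 0 0 0 0 0 0 0 0]
 [0 0 0 0 0 0 0 1 1 1 1 1 1 1 1 1 1 1 1 1 0 0 0 0 0 0 0 0]
 [0 0 0 0 0 0 0 1 1 1 1 1 1 1 1 1 1 1 1 1 0 0 0 0 0 0 0 0]
 [0 0 0 0 0 0 0 1 1 1 1 1 1 1 1 1 1 1 1 1 0 0 0 0 0 0 0 0]
 [0 0 0 0 0 0 0 1 1 1 1 1 1 1 1 1 1 1 1 1 0 0 0 0 0 0 0 0]
 [0 0 0 0 0 0 0 1 1 1 1 1 1 1 1 1 1 1 1 1 0 0 0 0 0 0 0 0]
 [0 0 0 0 0 0 0 1 1 1 1 1 1 1 1 1 1 1 1 1 0 0 0 0 0 0 0 0]
 [0 0 0 0 0 0 0 1 1 1 1 1 1 1 1 1 1 1 1 1 0 0 0 0 0 0 0 0]
 [0 0 0 0 0 0 0 1 1 1 1 1 1 1 1 1 1 1 1 1 0 0 0 0 0 0 0 0]
 [0 0 0 0 0 0 0 1 1 1 1 1 1 1 1 1 1 1 1 1 0 0 0 0 0 0 0 0]
 [0 0 0 1 1 1 1 1 1 1 1 1 1 1 1 1 1 1 1 1 1 1 1 1 1 0 0 0]
 [0 0 1 1 1 1 1 1 0 0 0 0 0 0 0 0 0 0 0 1 1 1 1 1 1 0 0 0]
 [0 0 1 1 1 1 1 1 0 0 0 0 0 0 0 0 0 0 0 1 1 1 1 1 1 0 0 0]
 [0 0 1 1 1 1 1 1 0 0 0 0 0 0 0 0 0 0 0 1 1 1 1 1 1 0 0 0]
 [0 0 0 0 0 1 1 1 0 0 0 0 0 0 0 0 0 0 0 0 0 0 0 0 0 0 0 0]
 [0 0 0 0 0 0 0 0 0 0 0 0 0 0 0 0 0 0 0 0 0 0 0 0 0 0 0 0]]
[ 0.413 -0.355  0.078] [ 0.526 -0.396  0.078] [ 0.47  -0.375  0.078] [ 0.465 -0.373  0.158] -0.3412548941438899
```

>>> step_arm(
  plan=[
    [[0.05,-0.015,0.1,0],[0.05,-0.015,0.22,0],[0.05,-0.015,0.34,0],[0.05,-0.015,0.42,0],[0.05,-0.015,0.44,0],[0.05,-0.015,0.44,0]],
  ],
)

```text
clock: 4.82
tcp_pos: [0.4694, -0.3744, 0.1333]
orientation: [0.525, 3.022, 0.02]
ft_force: [3.8, -0.6, 1.4]
opening: 0.0854
grasp_force: 0.0
```

>>> step_arm(
  plan=[
    [[0,0,0,0],[0,0,0,0],[0,0,0,0],[0,0,0,0],[0,0,0,0],[0,0,0,0]],
  ],
  hand=0,
  force=40,
)

```text
clock: 5.58
tcp_pos: [0.4685, -0.3749, 0.1325]
orientation: [0.527, 3.022, 0.02]
ft_force: [2.5, 0.8, 4.9]
opening: 0.0275
grasp_force: 41.0
```

```bash
python3 -c "
from h import *
st()"
```

```text
5.575 tcp [ 0.468 -0.375  0.132] j [ 0.108  0.417  0.702  1.664 -0.352  1.12   2.134] f [2.475 0.844 4.861] op 0.02745546415800301 
 [[-0.938  0.338  0.075]
 [ 0.339  0.941 -0.   ]
 [-0.07   0.025 -0.997]]
```

>>> step_arm(
  plan=[
    [[0,0,-0.015,0],[0,0,-0.03,0],[0,0,-0.03,-0.03],[0,0,-0.03,-0.063],[0,0,-0.03,-0.063],[0,0,-0.02,-0.063],[0,0,-0.008,-0.063],[0,0,0.0,-0.063],[0,0,0.002,-0.063],[0,0,0.002,-0.063]],
  ],
)

```text
clock: 6.82
tcp_pos: [0.4681, -0.3757, 0.1325]
orientation: [0.228, 3.058, 0.008]
ft_force: [-0.9, 0.6, 10.7]
opening: 0.0272
grasp_force: 40.3
```

>>> step_arm(
  plan=[
    [[0,0,0,0],[0,0,0,0],[0,0,0,0],[0,0,-0.05,0],[0,0,-0.15,0],[0,0,-0.28,0],[0,0,-0.42,0],[0,0,-0.57,0],[0,0,-0.72,0],[0,0,-0.72,0]],
  ],
  hand=1,
)

```text
clock: 8.07
tcp_pos: [0.4466, -0.3765, 0.4253]
orientation: [0.228, 3.051, -0.0]
ft_force: [3.4, -0.3, 0.0]
opening: 0.0853
grasp_force: 0.0
```

```bash
python3 -c "
from h import *
st()
c=snap('w2')
h=cv2.cvtColor(c['frame'],cv2.COLOR_RGB2HSV); m=cv2.inRange(h,(5,130,60),(18,255,255))
N,_,s,ce=cv2.connectedComponentsWithStats(m)
for i in range(1,N):
    if s[i,4]>60: print(s[i],ce[i],onz(c,*ce[i],.078))
"
```

```text
8.075 tcp [ 0.447 -0.377  0.425] j [ 0.137  0.272  0.738  1.167 -0.242  1.707  2.233] f [ 3.449 -0.305  0.024] op 0.08527132713761064 
 [[-0.986  0.148  0.082]
 [ 0.148  0.989 -0.006]
 [-0.082  0.006 -0.997]]
[   0   57   82   99 3885] [40.108 98.139] [ 0.344 -0.701  0.078]
[239 100  38  17 404] [257.401 106.606] [ 0.406 -0.367  0.078]
[241 144  35  45 842] [257.954 166.119] [ 0.504 -0.38   0.078]
[   0  261  106   66 4253] [ 45.256 290.922] [ 0.702 -0.85   0.078]
```

>>> step_arm(
  plan=[
    [[0,0.13,-0.05,0],[0,0.26,-0.1,0],[0,0.39,-0.15,0],[0,0.52,-0.2,0],[0,0.65,-0.25,0],[0,0.78,-0.3,0],[0,0.78,-0.45,0],[0,0.78,-0.6,0],[0,0.78,-0.75,0],[0,0.78,-0.9,0],[0,0.78,-1,0],[0,0.78,-1,0],[0,0.78,-1,0]],
  ],
)

```text
clock: 9.75
tcp_pos: [0.4561, -0.0635, 0.6235]
orientation: [0.221, 2.986, 0.003]
ft_force: [3.4, 0.7, 0.7]
opening: 0.0852
grasp_force: 0.0
```

```bash
python3 -c "
from h import *
st()"
```

```text
9.75 tcp [ 0.456 -0.063  0.623] j [-0.533  0.069  0.694  0.886 -0.066  2.055  1.544] f [3.37  0.684 0.654] op 0.08522222826128434 
 [[-0.978  0.146  0.146]
 [ 0.147  0.989 -0.009]
 [-0.146  0.013 -0.989]]
```

>>> step_arm(
  plan=[
    [[-0.2,0,-0.1,0],[-0.4,0,-0.2,0],[-0.7,0,-0.3,0],[-1,0,-0.4,0],[-1,0,-0.5,0],[-1,0,-0.5,0],[-1,0,-0.5,0],[-1,0,-0.5,0]],
  ],
)

```text
clock: 10.75
tcp_pos: [0.6394, -0.0913, 0.6002]
orientation: [0.217, 2.917, -0.003]
ft_force: [4.3, -0.3, 0.9]
opening: 0.085
grasp_force: 0.0
```

```bash
python3 -c "
from h import *
st()"
```

```text
10.75 tcp [ 0.639 -0.091  0.6  ] j [ 0.015  0.496  0.264  0.383 -0.177  2.055  1.557] f [ 4.302 -0.308  0.913] op 0.08503663098460572 
 [[-0.966  0.146  0.214]
 [ 0.146  0.989 -0.018]
 [-0.214  0.014 -0.977]]
```

>>> step_arm(
  plan=[
    [[0,0,-0.15,0],[0,0,-0.3,0],[0,0,-0.45,0]],
  ],
)

```text
clock: 11.12
tcp_pos: [0.5792, -0.0839, 0.6573]
orientation: [0.212, 2.85, -0.009]
ft_force: [4.4, 0.1, 1.0]
opening: 0.0855
grasp_force: 0.0
```

>>> step_arm(
  plan=[
    [[0,0,-0.15,0],[0,0,-0.3,0],[0,0,-0.45,0]],
  ],
)

```text
clock: 11.5
tcp_pos: [0.5229, -0.077, 0.7018]
orientation: [0.208, 2.785, -0.014]
ft_force: [3.7, -0.1, 1.3]
opening: 0.0856
grasp_force: 0.0
```

```bash
python3 -c "
from h import *
st()"
```

```text
11.5 tcp [ 0.523 -0.077  0.702] j [-0.124  0.21   0.357  0.538 -0.125  2.055  1.556] f [ 3.687 -0.143  1.337] op 0.08556973369615342 
 [[-0.929  0.146  0.34 ]
 [ 0.143  0.989 -0.035]
 [-0.341  0.016 -0.94 ]]
```

>>> step_arm(
  plan=[
    [[-0.1,0,-0.15,0],[-0.2,0,-0.3,0],[-0.3,0,-0.45,0]],
  ],
)

```text
clock: 11.88
tcp_pos: [0.5341, -0.0794, 0.7266]
orientation: [0.204, 2.721, -0.02]
ft_force: [4.3, -0.2, 1.3]
opening: 0.0853
grasp_force: 0.0
```

>>> step_arm(
  plan=[
    [[-0.1,0,-0.15,0],[-0.2,0,-0.3,0],[-0.3,0,-0.45,0]],
  ],
)

```text
clock: 12.25
tcp_pos: [0.5327, -0.0805, 0.7548]
orientation: [0.2, 2.655, -0.025]
ft_force: [3.8, -0.8, 1.1]
opening: 0.0854
grasp_force: 0.0
```

>>> step_arm(
  plan=[
    [[-0.1,0,-0.15,0],[-0.2,0,-0.3,0],[-0.3,0,-0.45,0]],
  ],
)

```text
clock: 12.62
tcp_pos: [0.5227, -0.0802, 0.7839]
orientation: [0.196, 2.59, -0.03]
ft_force: [4.3, -0.7, 0.5]
opening: 0.0854
grasp_force: 0.0
```

```bash
python3 -c "
from h import *
st()"
```

```text
12.625 tcp [ 0.523 -0.08   0.784] j [-0.089  0.233  0.406  0.321 -0.2    2.055  1.559] f [ 4.287 -0.682  0.455] op 0.08542135258103438 
 [[-0.845  0.145  0.514]
 [ 0.133  0.989 -0.061]
 [-0.518  0.017 -0.855]]
```

Lean is 31°; two to three more.

>>> step_arm(
  plan=[
    [[-0.1,0,-0.15,0],[-0.2,0,-0.3,0],[-0.3,0,-0.45,0]],
  ],
)

```text
clock: 13.0
tcp_pos: [0.5061, -0.0789, 0.8129]
orientation: [0.191, 2.527, -0.035]
ft_force: [4.0, -0.6, -0.0]
opening: 0.0853
grasp_force: 0.0
```

>>> step_arm(
  plan=[
    [[-0.1,0,-0.15,0],[-0.2,0,-0.3,0],[-0.3,0,-0.45,0]],
  ],
)

```text
clock: 13.38
tcp_pos: [0.4839, -0.0769, 0.8415]
orientation: [0.187, 2.464, -0.04]
ft_force: [4.1, -0.5, 1.1]
opening: 0.0855
grasp_force: 0.0
```

```bash
python3 -c "
from h import *
st()
R=Rn.from_rotvec(get_state()['orientation']).as_matrix(); p=get_state()['tcp_pos']
print(R.T@(np.array([.42,-.376,.30])-p)/.4)"
```

```text
13.375 tcp [ 0.484 -0.077  0.842] j [-0.139  0.179  0.503  0.251 -0.241  2.055  1.559] f [ 4.06  -0.46   1.121] op 0.0854885147571111 
 [[-0.774  0.145  0.617]
 [ 0.125  0.989 -0.076]
 [-0.621  0.018 -0.784]]
[ 0.871 -0.788  1.019]
```

>>> step_arm(
  plan=[
    [[0.09,-0.08,0.1,0],[0.18,-0.16,0.2,0],[0.26,-0.24,0.3,0],[0.35,-0.32,0.4,0],[0.44,-0.4,0.5,0],[0.52,-0.48,0.6,0],[0.61,-0.56,0.7,0],[0.7,-0.64,0.8,0],[0.78,-0.72,0.9,0],[0.87,-0.79,1,0],[0.87,-0.79,1,0],[0.87,-0.79,1,0],[0.87,-0.79,1,0]],
  ],
)

```text
clock: 15.0
tcp_pos: [0.4289, -0.3314, 0.392]
orientation: [0.187, 2.467, -0.04]
ft_force: [4.4, -0.9, 1.2]
opening: 0.0853
grasp_force: 0.0
```

```bash
python3 -c "
from h import *
st(); c=snap('w3')
h=cv2.cvtColor(c['frame'],cv2.COLOR_RGB2HSV); m=cv2.inRange(h,(5,130,60),(18,255,255))
N,_,s,ce=cv2.connectedComponentsWithStats(m)
for i in range(1,N):
    if s[i,4]>60: print(s[i],ce[i],onz(c,*ce[i],.149))
"
```

```text
15.0 tcp [ 0.429 -0.331  0.392] j [ 1.    -0.202 -0.095  1.825 -0.542  1.072  2.477] f [ 4.426 -0.903  1.24 ] op 0.08526737576381864 
 [[-0.775  0.145  0.615]
 [ 0.125  0.989 -0.075]
 [-0.619  0.018 -0.785]]
[ 205   48   44   43 1334] [222.631  70.542] [ 0.474 -0.372  0.149]
[   0  163   96   55 3696] [ 41.624 191.783] [ 0.657 -0.751  0.149]
```

View pics/w3.png

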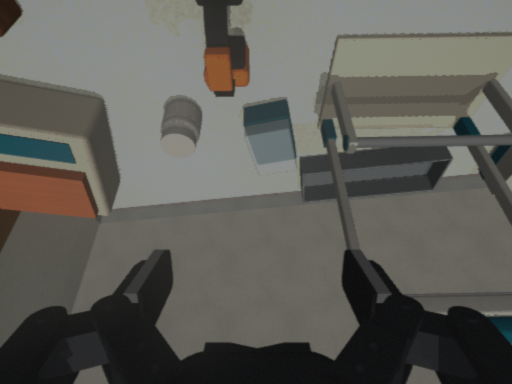

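>>> step_arm(
  plan=[
    [[0.08,-0.05,0.1,0],[0.16,-0.1,0.2,0],[0.22,-0.106,0.27,0],[0.22,-0.106,0.27,0],[0.22,-0.106,0.27,0],[0.22,-0.106,0.27,0]],
  ],
)

```text
clock: 15.8
tcp_pos: [0.4232, -0.3707, 0.2575]
orientation: [0.185, 2.463, -0.043]
ft_force: [4.5, 0.2, 1.6]
opening: 0.0856
grasp_force: 0.0
```

```bash
python3 -c "
from h import *
st()
R=Rn.from_rotvec(get_state()['orientation']).as_matrix(); p=get_state()['tcp_pos']
print(R.T@(np.array([.4805,-.377,.1343])-p)/.4)
c=load('w3');print(onz(c,218,65,.158),onz(c,219,72,.149))"
```

```text
15.8 tcp [ 0.423 -0.371  0.257] j [ 0.999 -0.072 -0.037  2.014 -0.679  0.834  2.757] f [4.495 0.176 1.553] op 0.08561700468247843 
 [[-0.773  0.144  0.618]
 [ 0.122  0.99  -0.077]
 [-0.623  0.016 -0.782]]
[0.079 0.    0.331]
[ 0.461 -0.374  0.158] [ 0.475 -0.377  0.149]
```

>>> step_arm(
  plan=[
    [[0.08,0,0.05,0],[0.08,0,0.15,0],[0.08,0,0.25,0],[0.08,0,0.3,0],[0.08,0,0.33,0],[0.08,0,0.33,0],[0.08,0,0.33,0]],
  ],
)

```text
clock: 16.68
tcp_pos: [0.4793, -0.3769, 0.1331]
orientation: [0.187, 2.463, -0.042]
ft_force: [3.6, -0.2, 0.9]
opening: 0.0856
grasp_force: 0.0
```

```bash
python3 -c "
from h import *
st()
c=snap('w4');cv2.imwrite('pics/w4c.png',cv2.resize(c['frame'][150:,60:450,::-1],(780,468)))
d=read_camera('side');cv2.imwrite('pics/d4.png',cv2.resize(d['frame'][200:350,150:350,::-1],(800,600)))"
```

```text
16.675 tcp [ 0.479 -0.377  0.133] j [ 0.954  0.162 -0.098  2.08  -0.885  0.549  2.972] f [ 3.576 -0.206  0.928] op 0.08564840009704056 
 [[-0.773  0.145  0.618]
 [ 0.124  0.989 -0.077]
 [-0.622  0.017 -0.783]]
```

View pics/d4.png

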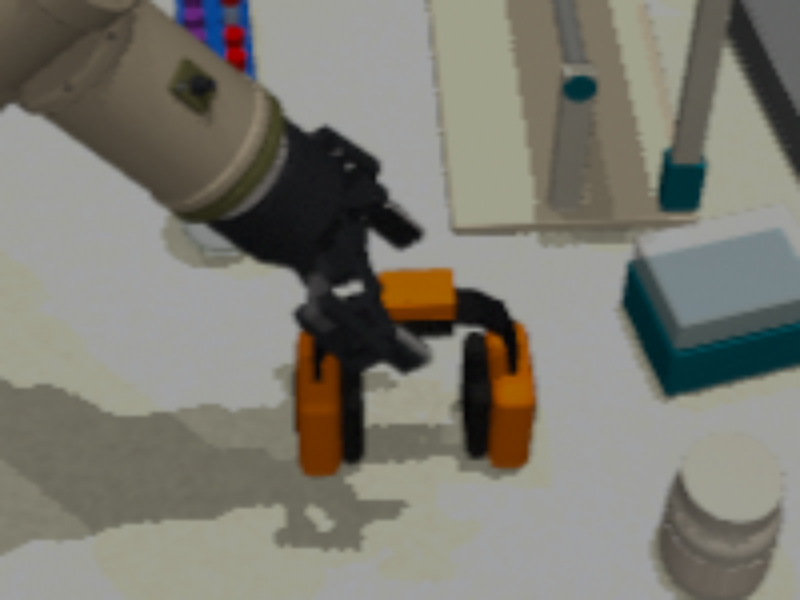

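>>> step_arm(
  plan=[
    [[0,0,0,0],[0,0,0,0],[0,0,0,0],[0,0,0,0],[0,0,0,0],[0,0,0,0]],
  ],
  hand=0,
  force=70,
)

```text
clock: 17.52
tcp_pos: [0.4791, -0.3766, 0.132]
orientation: [0.187, 2.464, -0.04]
ft_force: [3.5, -0.5, 2.1]
opening: 0.027
grasp_force: 69.4
```

```bash
python3 -c "
from h import *
st()
R=Rn.from_rotvec(get_state()['orientation']).as_matrix(); p=get_state()['tcp_pos']
print(R.T@np.array([0,0,.2])/.4)
d=read_camera('side');np.savez('pics/d5.npz',**d)
h=cv2.cvtColor(d['frame'],cv2.COLOR_RGB2HSV); m=cv2.inRange(h,(5,150,80),(18,255,255))
N,_,s,ce=cv2.connectedComponentsWithStats(m)
for i in range(1,N):
    if s[i,4]>60: print(s[i],ce[i])"
```

```text
17.525 tcp [ 0.479 -0.377  0.132] j [ 0.954  0.163 -0.098  2.081 -0.885  0.549  2.972] f [ 3.512 -0.503  2.126] op 0.026981607145571164 
 [[-0.774  0.145  0.617]
 [ 0.124  0.989 -0.076]
 [-0.621  0.018 -0.783]]
[-0.311  0.009 -0.392]
[ 89   0  56  18 851] [116.127   7.457]
[265 121  15  12 128] [272.078 126.664]
[247 267  17  12 140] [256.4  271.35]
[271 281  13  36 304] [277.26  300.207]
[224 282  11  37 302] [229.036 302.629]
```

>>> step_arm(
  plan=[
    [[-0.03,0,-0.04,0],[-0.1,0,-0.12,0],[-0.18,0,-0.22,0],[-0.26,0.005,-0.33,0],[-0.31,0.05,-0.39,0],[-0.31,0.15,-0.39,0],[-0.3,0.26,-0.4,0],[-0.29,0.37,-0.4,0],[-0.28,0.48,-0.4,0],[-0.27,0.59,-0.41,0],[-0.265,0.7,-0.41,0],[-0.265,0.7,-0.41,0],[-0.265,0.7,-0.41,0],[-0.265,0.7,-0.41,0]],
  ],
)

```text
clock: 19.32
tcp_pos: [0.5308, -0.1021, 0.2795]
orientation: [0.201, 2.535, 0.026]
ft_force: [3.4, -0.2, -1.5]
opening: 0.027
grasp_force: 70.0
```

```bash
python3 -c "
from h import *
st(); c=snap('w6'); d=read_camera('side'); np.savez('pics/d6.npz',**d)
q=load('d5')
a=onz(q,229.04,302.6,.045);b=onz(q,277.26,300.2,.045);print(a,b,(a+b)/2)
im=np.vstack([c['frame'],d['frame']])[...,::-1]
cv2.imwrite('pics/m6.png',cv2.resize(np.hstack([c['frame'],d['frame'][:, 150:400]])[...,::-1],(800,403)))"
```

```text
19.325 tcp [ 0.531 -0.102  0.28 ] j [-0.054 -0.253  0.196  2.073 -0.016  0.72   1.572] f [ 3.357 -0.164 -1.538] op 0.027029388416353304 
 [[-0.815  0.138  0.563]
 [ 0.15   0.988 -0.026]
 [-0.56   0.063 -0.826]]
[ 0.409 -0.375  0.045] [ 0.533 -0.391  0.045] [ 0.471 -0.383  0.045]
```

View pics/m6.png

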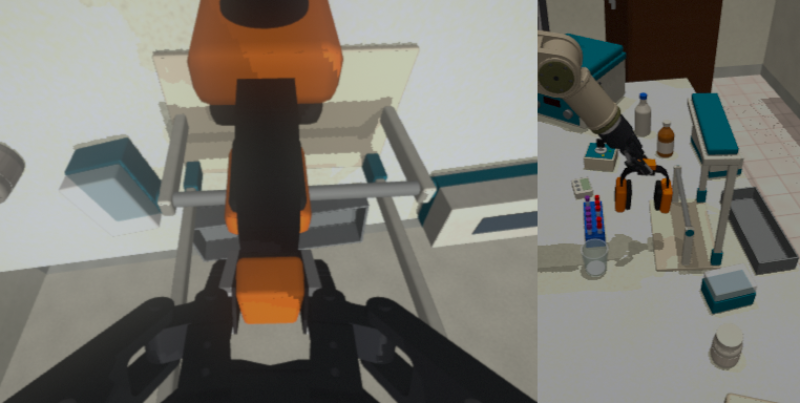

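```bash
python3 - <<'E'
from h import *
c=load('w6'); k=1/1.05
a=onz(c,172*k,200*k,.145);b=onz(c,418*k,189*k,.145); print(a,b,(a+b)/2)
a=onz(c,166*k,203*k,.158);b=onz(c,427*k,192*k,.158); print(a,b,(a+b)/2)
a=onz(c,156*k,50*k,.012);b=onz(c,419*k,44*k,.012); print(a,b,(a+b)/2, np.arctan2(*(b-a)[:2]))
# crown in tool frame: grasp TCP (.479,-.3767,.132), crown world (.470,-.3765,.122)
Rg=Rn.from_rotvec([.187,2.464,-.04]).as_matrix(); 
ct=Rg.T@(np.array([.470,-.3765,.122])-[.479,-.3767,.132]); print("crown tool",ct)
print("crown now",c["Rt"]@ct+c["tcp"]); H=c["Rt"]@Rg.T@Rn.from_euler('z',-.148).as_matrix(); print("headset R",H)
print("headset pts", (H@np.array([[.078,0,-.122],[.033,0,-.122],[-.078,0,-.122]]).T).T)
print("unit cmds for world x,y,z 0.1:",c["Rt"].T*.25)
E
```

```text
[ 0.624 -0.209  0.145] [0.662 0.052 0.145] [ 0.643 -0.079  0.145]
[ 0.612 -0.209  0.158] [0.652 0.054 0.158] [ 0.632 -0.077  0.158]
[ 0.53  -0.208  0.012] [0.572 0.079 0.012] [ 0.551 -0.064  0.012] 0.14565045719475825
crown tool [ 0.013 -0.001  0.002]
crown now [ 0.521 -0.101  0.27 ]
headset R [[ 0.988  0.14   0.068]
 [-0.136  0.989 -0.055]
 [-0.075  0.045  0.996]]
headset pts [[ 0.069 -0.004 -0.127]
 [ 0.024  0.002 -0.124]
 [-0.085  0.017 -0.116]]
unit cmds for world x,y,z 0.1: [[-0.204  0.037 -0.14 ]
 [ 0.035  0.247  0.016]
 [ 0.141 -0.006 -0.206]]
```

>>> step_arm(
  plan=[
    [[-0.03,0.02,0.02,0],[-0.057,0.035,0.042,0],[-0.08,0.05,0.02,0],[-0.1,0.065,-0.004,0],[-0.127,0.07,0,0],[-0.127,0.07,0,0],[-0.127,0.07,0,0]],
  ],
)

```text
clock: 20.3
tcp_pos: [0.5767, -0.084, 0.3113]
orientation: [0.205, 2.532, 0.025]
ft_force: [3.5, 0.6, -1.9]
opening: 0.0271
grasp_force: 70.2
```

```bash
cat >> h.py <<'E'
def hs(target=None):
    s=get_state(); R=Rn.from_rotvec(s["orientation"]).as_matrix(); cr=R@np.array([.013,-.001,.002])+s["tcp_pos"]
    print(s["clock"],"crown",cr,"j",s["joints"],"f",s["ft_force"],"op",s["opening"],"\n",R)
    for t in target or []: print(t,R.T@(np.array(t)-cr)/.4)
E
python3 -c "
from h import *
hs([[.60,-.081,.298],[.633,-.081,.298]])"
```

```text
20.3 crown [ 0.567 -0.083  0.302] j [-0.067 -0.17   0.156  1.941  0.     0.766  1.505] f [ 3.497  0.588 -1.852] op 0.027121031334458985 
 [[-0.813  0.141  0.565]
 [ 0.153  0.988 -0.028]
 [-0.563  0.064 -0.824]]
[0.6, -0.081, 0.298] [-0.06   0.016  0.055]
[0.633, -0.081, 0.298] [-0.127  0.028  0.102]
```

>>> step_arm(
  plan=[
    [[-0.03,0.008,0.027,0],[-0.06,0.016,0.055,0],[-0.09,0.022,0.078,0],[-0.127,0.028,0.102,0],[-0.127,0.028,0.102,0],[-0.127,0.028,0.102,0]],
  ],
)

```text
clock: 21.05
tcp_pos: [0.6426, -0.0817, 0.3067]
orientation: [0.205, 2.532, 0.025]
ft_force: [3.7, 0.2, -2.1]
opening: 0.0271
grasp_force: 70.1
```

```bash
python3 -c "
from h import *
hs([[.636,-.081,.175]])
c=snap('w7'); d=read_camera('side'); np.savez('pics/d7.npz',**d);s=read_camera('scene')
a=cv2.resize(d['frame'][60:260,230:390],(480,600));b=cv2.resize(s['frame'][100:320,180:340],(320,440));b=cv2.copyMakeBorder(b,0,160,0,0,0)
cv2.imwrite('pics/m7.png',np.hstack([a,b])[...,::-1])"
```

```text
21.05 crown [ 0.633 -0.081  0.298] j [-0.078 -0.018  0.167  1.817 -0.029  0.742  1.514] f [ 3.69   0.173 -2.057] op 0.027050060512043887 
 [[-0.813  0.141  0.565]
 [ 0.152  0.988 -0.028]
 [-0.562  0.063 -0.825]]
[0.636, -0.081, 0.175] [ 0.166 -0.019  0.257]
```

View pics/m7.png

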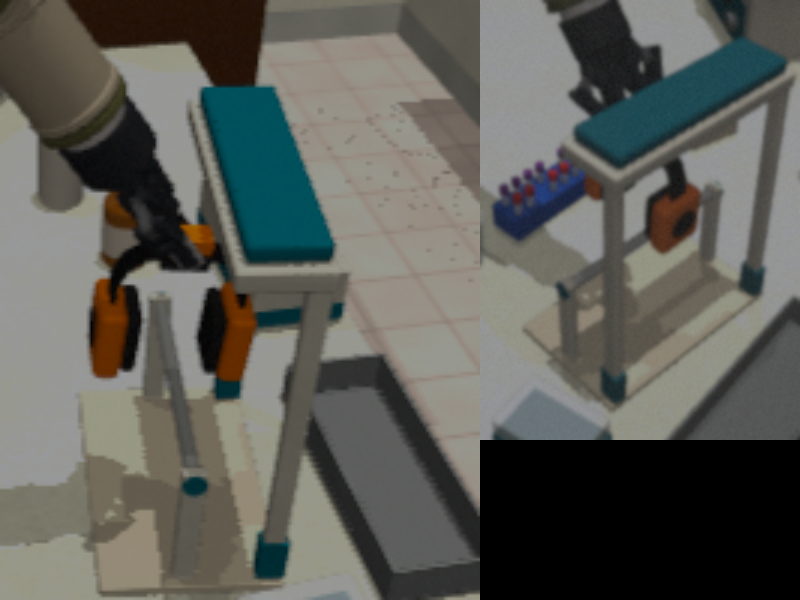

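>>> step_arm(
  plan=[
    [[0.03,-0.004,0.045,0],[0.06,-0.008,0.09,0],[0.09,-0.011,0.14,0],[0.12,-0.014,0.185,0],[0.15,-0.017,0.23,0],[0.166,-0.019,0.257,0],[0.166,-0.019,0.257,0],[0.166,-0.019,0.257,0]],
  ],
)

```text
clock: 22.2
tcp_pos: [0.6463, -0.082, 0.1857]
orientation: [0.205, 2.53, 0.025]
ft_force: [4.4, -0.3, -1.9]
opening: 0.0271
grasp_force: 70.1
```

```bash
python3 -c "
from h import *
hs([[.640,-.081,.162],[.641,-.081,.152]])
d=read_camera('side'); np.savez('pics/d8.npz',**d);c=snap('w8')
a=cv2.resize(d['frame'][120:260,250:370],(514,600))
cv2.imwrite('pics/m8.png',a[...,::-1])"
```

```text
22.2 crown [ 0.637 -0.081  0.177] j [-0.067  0.092  0.166  1.987 -0.091  0.462  1.572] f [ 4.436 -0.257 -1.866] op 0.02706013934903886 
 [[-0.812  0.141  0.567]
 [ 0.152  0.988 -0.028]
 [-0.564  0.064 -0.823]]
[0.64, -0.081, 0.162] [ 0.014 -0.001  0.035]
[0.641, -0.081, 0.152] [ 0.026 -0.002  0.057]
```

View pics/m8.png

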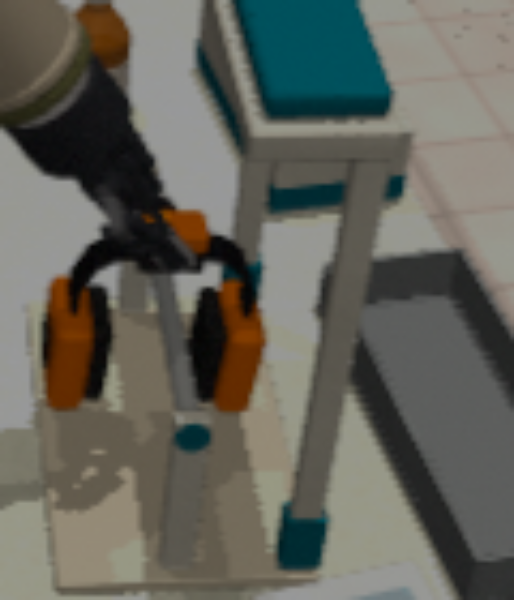

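>>> step_arm(
  plan=[
    [[0.007,0,0.017,0],[0.014,-0.001,0.035,0],[0.018,-0.001,0.042,0],[0.022,-0.002,0.049,0],[0.022,-0.002,0.049,0]],
  ],
)

```text
clock: 22.92
tcp_pos: [0.6494, -0.0819, 0.1631]
orientation: [0.205, 2.532, 0.025]
ft_force: [3.8, -0.0, -2.4]
opening: 0.0271
grasp_force: 70.2
```

>>> step_arm(
  plan=[
    [[0.0015,0,0.002,0],[0.003,0,0.004,0],[0.0045,0,0.006,0],[0.006,0,0.008,0],[0.006,0,0.008,0]],
  ],
)

```text
clock: 23.55
tcp_pos: [0.6508, -0.0819, 0.1621]
orientation: [0.205, 2.527, 0.025]
ft_force: [-2.3, 0.3, 9.4]
opening: 0.0272
grasp_force: 72.1
```

```bash
python3 -c "
from h import *
hs([[.641,-.081,.150]])"
```

```text
23.55 crown [ 0.641 -0.081  0.153] j [-0.06   0.13   0.16   2.006 -0.116  0.402  1.594] f [-2.314  0.272  9.414] op 0.027154511093295183 
 [[-0.81   0.141  0.57 ]
 [ 0.152  0.988 -0.028]
 [-0.567  0.064 -0.821]]
[0.641, -0.081, 0.15] [ 0.005 -0.001  0.006]
```

>>> step_arm(
  plan=[
    [[0,0,-0.001,0],[0,0,-0.001,0],[0,0,-0.001,0],[0,0,-0.001,0],[0,0,-0.001,0],[0,0,-0.001,0]],
  ],
  hand=0.45,
)

```text
clock: 24.3
tcp_pos: [0.6491, -0.0816, 0.1596]
orientation: [0.205, 2.532, 0.025]
ft_force: [4.1, -0.4, 0.3]
opening: 0.0384
grasp_force: 0.0
```

>>> step_arm(
  plan=[
    [[0,0,0,0],[0,0,0,0],[0,0,-0.03,0],[0,0,-0.08,0],[0,0,-0.14,0],[0,0,-0.22,0],[0,0,-0.3,0],[0,0,-0.3,0]],
  ],
  hand=0.9,
)

```text
clock: 25.3
tcp_pos: [0.5815, -0.0785, 0.2623]
orientation: [0.205, 2.526, 0.026]
ft_force: [4.0, -0.9, -0.1]
opening: 0.0767
grasp_force: 0.0
```

```bash
python3 -c "
from h import *
hs()
d=read_camera('side'); np.savez('pics/d9.npz',**d);c=snap('w9')
a=cv2.resize(d['frame'][120:260,250:370],(514,600)); b=cv2.resize(c['frame'],(286,214)); b=cv2.copyMakeBorder(b,0,386,0,0,0)
cv2.imwrite('pics/m9.png',np.hstack([a,b])[...,::-1])"
```

```text
25.3 crown [ 0.572 -0.078  0.253] j [-0.077 -0.133  0.159  2.024 -0.001  0.642  1.496] f [ 3.966 -0.921 -0.145] op 0.07666833281318829 
 [[-0.809  0.141  0.57 ]
 [ 0.153  0.988 -0.028]
 [-0.567  0.064 -0.821]]
```

View pics/m9.png

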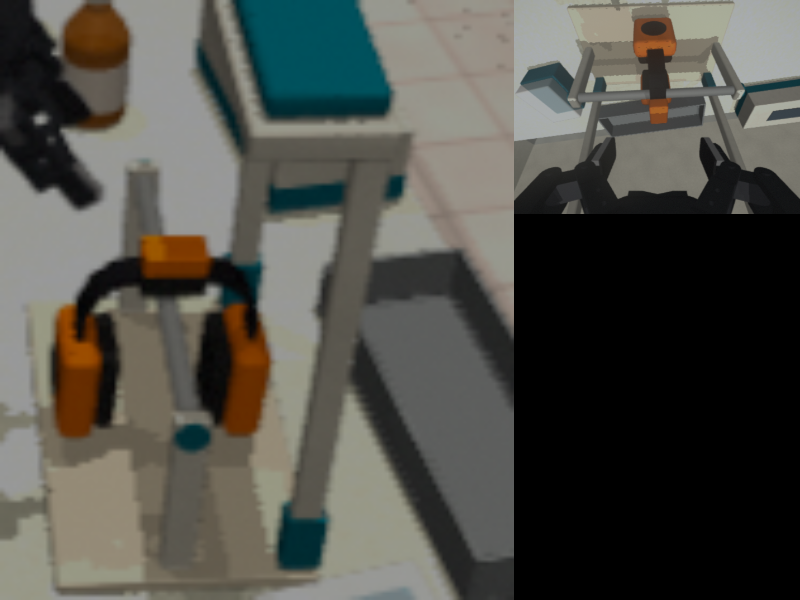

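>>> step_arm(
  plan=[
    [[0.1,0.01,-0.07,0],[0.2,0.02,-0.14,0],[0.3,0.03,-0.21,0],[0.4,0.04,-0.28,0],[0.5,0.04,-0.35,0],[0.63,0.04,-0.43,0],[0.63,0.04,-0.43,0]],
  ],
  hand=1,
)

```text
clock: 26.28
tcp_pos: [0.4687, -0.0339, 0.1732]
orientation: [0.24, 2.627, 0.125]
ft_force: [3.9, 1.5, 2.0]
opening: 0.0854
grasp_force: 0.0
```

```bash
python3 -c "
from h import *
st()"
```

```text
26.275 tcp [ 0.469 -0.034  0.173] j [ 0.329 -0.25  -0.228  2.281 -0.254  0.616  1.652] f [3.9   1.468 1.996] op 0.08538604584417134 
 [[-0.862  0.147  0.485]
 [ 0.192  0.98   0.045]
 [-0.469  0.132 -0.873]]
```

>>> step_arm(
  plan=[
    [[0.06,0,-0.12,0],[0.13,-0.01,-0.25,0],[0.2,-0.02,-0.4,0],[0.2,-0.02,-0.4,0]],
  ],
)

```text
clock: 26.78
tcp_pos: [0.4309, -0.0252, 0.1492]
orientation: [0.286, 2.708, 0.236]
ft_force: [3.6, 2.6, 2.1]
opening: 0.0852
grasp_force: 0.0
```

```bash
python3 -c "
from h import *
st()"
```

```text
26.775 tcp [ 0.431 -0.025  0.149] j [ 0.321 -0.251 -0.164  2.316 -0.355  0.699  1.744] f [3.576 2.626 2.056] op 0.08519114204784313 
 [[-0.897  0.164  0.411]
 [ 0.233  0.965  0.122]
 [-0.376  0.205 -0.903]]
```

>>> step_arm(
  plan=[
    [[-0.05,0.08,-0.05,0],[-0.1,0.18,-0.1,0],[-0.15,0.28,-0.14,0],[-0.18,0.39,-0.17,0],[-0.18,0.49,-0.17,0],[-0.18,0.49,-0.17,0]],
  ],
)

```text
clock: 27.52
tcp_pos: [0.5006, 0.1406, 0.2767]
orientation: [0.282, 2.709, 0.224]
ft_force: [3.8, -0.8, 0.4]
opening: 0.0854
grasp_force: 0.0
```

```bash
python3 -c "
from h import *
st()
R=Rn.from_rotvec(get_state()['orientation']).as_matrix();print(R.T@[-.15,-.045,.05]/.4)"
```

```text
27.525 tcp [0.501 0.141 0.277] j [ 0.156 -0.185 -0.443  1.955 -0.086  0.914  1.102] f [ 3.811 -0.803  0.438] op 0.08543368621022145 
 [[-0.897  0.164  0.41 ]
 [ 0.229  0.967  0.115]
 [-0.378  0.197 -0.905]]
[ 0.263 -0.146 -0.28 ]
```

>>> step_arm(
  plan=[
    [[0.1,-0.05,-0.15,0],[0.2,-0.1,-0.3,0],[0.3,-0.16,-0.45,0],[0.3,-0.16,-0.45,0]],
  ],
)

```text
clock: 28.02
tcp_pos: [0.4573, 0.1269, 0.2715]
orientation: [0.311, 2.773, 0.21]
ft_force: [4.4, -2.2, 1.9]
opening: 0.0853
grasp_force: 0.0
```

>>> step_arm(
  plan=[
    [[0.1,-0.05,-0.15,0],[0.2,-0.1,-0.3,0],[0.3,-0.16,-0.45,0]],
  ],
)

```text
clock: 28.4
tcp_pos: [0.4315, 0.1343, 0.2655]
orientation: [0.291, 2.836, 0.203]
ft_force: [2.5, -0.2, 1.1]
opening: 0.0855
grasp_force: 0.0
```

```bash
python3 -c "
from h import *
st()"
```

```text
28.4 tcp [0.431 0.134 0.265] j [-0.081 -0.248 -0.24   2.002 -0.08   1.064  1.07 ] f [ 2.462 -0.196  1.095] op 0.08553049843490122 
 [[-0.94   0.178  0.291]
 [ 0.218  0.97   0.11 ]
 [-0.263  0.167 -0.95 ]]
```

>>> step_arm(
  plan=[
    [[0.1,-0.08,-0.15,0],[0.2,-0.16,-0.3,0],[0.3,-0.24,-0.45,0]],
  ],
)

```text
clock: 28.78
tcp_pos: [0.4022, 0.1168, 0.2489]
orientation: [0.328, 2.932, 0.244]
ft_force: [4.0, -3.3, 1.2]
opening: 0.0854
grasp_force: 0.0
```

>>> step_arm(
  plan=[
    [[0.1,-0.08,-0.15,0],[0.2,-0.16,-0.3,0],[0.3,-0.24,-0.45,0]],
  ],
)

```text
clock: 29.15
tcp_pos: [0.3717, 0.0988, 0.2413]
orientation: [0.355, 3.022, 0.283]
ft_force: [3.8, -2.5, 2.6]
opening: 0.0852
grasp_force: 0.0
```

```bash
python3 -c "
from h import *
st()"
```

```text
29.15 tcp [0.372 0.099 0.241] j [-0.014 -0.253 -0.155  2.04  -0.204  1.222  1.227] f [ 3.772 -2.452  2.576] op 0.0851888067850945 
 [[-0.969  0.222  0.106]
 [ 0.237  0.956  0.173]
 [-0.064  0.193 -0.979]]
```

```bash
python3 -c "
from h import *
D=load('side0')
for p in [(292,190),(217,158),(340,165)]: print(onz(D,p[0]*.64,p[1]*.64,0))
R=Rn.from_rotvec(get_state()['orientation']).as_matrix();p=get_state()['tcp_pos']
print(R.T@(np.array([.29,.40,.29])-p)/.4)
print(R.T@np.array([-.1,-.17,.05])/.4)
S=load('side0');f=D['frame'][128:168,190:232];cv2.imwrite('pics/key.png',cv2.resize(f,(630,600),interpolation=cv2.INTER_CUBIC)[...,::-1])"
```

```text
[ 0.38   0.587 -0.   ]
[0.178 0.801 0.   ]
[0.529 0.699 0.   ]
[ 0.369  0.698 -0.011]
[ 0.133 -0.438 -0.222]
```

>>> step_arm(
  plan=[
    [[0.06,0.11,0,0],[0.12,0.23,0,0],[0.18,0.35,0,0],[0.24,0.47,0,0],[0.3,0.59,0,0],[0.37,0.7,-0.01,0],[0.37,0.7,-0.01,0],[0.37,0.7,-0.01,0]],
  ],
)

```text
clock: 30.15
tcp_pos: [0.2896, 0.401, 0.2919]
orientation: [0.35, 3.023, 0.291]
ft_force: [4.8, -0.8, 0.9]
opening: 0.0854
grasp_force: 0.0
```

```bash
python3 -c "
from h import *
st()"
```

```text
30.15 tcp [0.29  0.401 0.292] j [-0.403 -0.07  -0.561  1.768 -0.055  1.225  0.386] f [ 4.815 -0.817  0.942] op 0.08538184147119342 
 [[-0.97   0.218  0.106]
 [ 0.234  0.956  0.178]
 [-0.062  0.198 -0.978]]
```

>>> step_arm(
  plan=[
    [[0.04,-0.15,-0.08,0],[0.08,-0.3,-0.16,0],[0.13,-0.45,-0.25,0]],
  ],
)

```text
clock: 30.52
tcp_pos: [0.2524, 0.3242, 0.3052]
orientation: [0.369, 3.056, 0.269]
ft_force: [3.9, -0.5, 2.0]
opening: 0.0856
grasp_force: 0.0
```

```bash
python3 -c "
from h import *
st()"
```

```text
30.525 tcp [0.252 0.324 0.305] j [-0.785 -0.246 -0.135  1.891 -0.079  1.317  0.425] f [ 3.887 -0.48   2.012] op 0.08561692312190704 
 [[-0.97   0.232  0.072]
 [ 0.241  0.956  0.166]
 [-0.031  0.179 -0.983]]
```

>>> step_arm(
  plan=[
    [[0.02,-0.15,-0.1,0],[0.04,-0.3,-0.2,0],[0.06,-0.45,-0.3,0]],
  ],
)

```text
clock: 30.9
tcp_pos: [0.2432, 0.2938, 0.2953]
orientation: [-0.36, -3.102, -0.208]
ft_force: [2.0, 0.6, 1.5]
opening: 0.0852
grasp_force: 0.0
```

>>> step_arm(
  plan=[
    [[0.02,-0.15,-0.1,0],[0.04,-0.3,-0.2,0],[0.06,-0.45,-0.3,0]],
  ],
)

```text
clock: 31.28
tcp_pos: [0.2293, 0.2539, 0.2798]
orientation: [-0.362, -3.063, -0.054]
ft_force: [2.0, 0.8, 0.1]
opening: 0.0854
grasp_force: 0.0
```

```bash
python3 -c "
from h import *
st()
R=Rn.from_rotvec(get_state()['orientation']).as_matrix();p=get_state()['tcp_pos']
print(R.T@(np.array([.43,.325,.29])-p)/.4)"
```

```text
31.275 tcp [0.229 0.254 0.28 ] j [-0.393 -0.254 -0.372  1.93  -0.158  1.46   0.601] f [1.977 0.76  0.127] op 0.08540872726437312 
 [[-0.971  0.234 -0.052]
 [ 0.232  0.972  0.041]
 [ 0.06   0.028 -0.998]]
[-0.444  0.291 -0.044]
```

View pics/key.png

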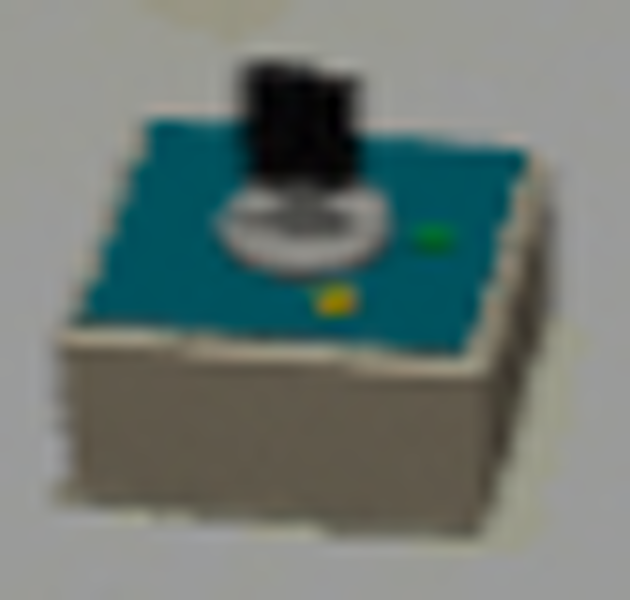

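```bash
python3 - <<'E'
from h import *
D=load('side0'); g=lambda u,v,z: onz(D,u/15+190-.5,v/15+128-.5,z)
print(g(305,228,.058),g(303,125,.085)); a=g(70,340,.052);b=g(490,370,.052);print(a,b,np.arctan2(*(b-a)[1::-1]))
a=g(435,240,.052);b=g(335,300,.052);c=g(305,228,.058);print('green',np.arctan2(*(a-c)[1::-1]),'yellow',np.arctan2(*(b-c)[1::-1]))
p=get_state()['tcp_pos'];R=Rn.from_rotvec(get_state()['orientation']).as_matrix()
print(R.T@(np.array([.43,.325,.25])-p)/.4)
E
```

```text
[0.449 0.329 0.058] [0.451 0.336 0.085]
[0.386 0.3   0.052] [0.487 0.269 0.052] -0.296171657474641
green -0.07409242656215356 yellow -1.3959150233208248
[-0.45   0.288  0.056]
```

>>> step_arm(
  plan=[
    [[-0.1,0.07,-0.01,0],[-0.2,0.14,-0.02,0],[-0.3,0.21,-0.03,0],[-0.4,0.28,-0.04,0],[-0.44,0.29,-0.04,0],[-0.44,0.29,-0.04,0],[-0.44,0.29,-0.04,0]],
  ],
)

```text
clock: 32.15
tcp_pos: [0.4277, 0.3247, 0.2864]
orientation: [-0.365, -3.065, -0.043]
ft_force: [3.1, -0.0, 1.1]
opening: 0.0851
grasp_force: 0.0
```

```bash
python3 - <<'E'
from h import *
st(); c=snap('w10'); h=cv2.cvtColor(c['frame'],cv2.COLOR_RGB2HSV)
for n,lo,hi in(('teal',(80,100,40),(100,255,255)),('green',(45,100,60),(75,255,255)),('yellow',(20,120,120),(33,255,255)),('black',(0,0,0),(180,255,45))):
    m=cv2.inRange(h,lo,hi); N,_,s,ce=cv2.connectedComponentsWithStats(m)
    for i in range(1,N):
        if s[i,4]>15:
            r=cv2.minAreaRect(np.argwhere(_==i)[:,::-1].astype(np.float32))
            print(n,s[i],ce[i],onz(c,*ce[i],.052),r)
E
```

```text
32.15 tcp [0.428 0.325 0.286] j [-0.354  0.211 -0.377  1.485  0.018  1.475  0.608] f [ 3.089 -0.025  1.071] op 0.08507894092628032 
 [[-0.971  0.236 -0.051]
 [ 0.234  0.972  0.034]
 [ 0.058  0.021 -0.998]]
teal [469  27  43  72 186] [490.14   63.253] [0.364 0.639 0.052] ((490.3937683105469, 62.73931884765625), (2.3792569637298584, 82.48648834228516), 31.29303741455078)
teal [ 225  150   73   76 3742] [260.747 186.657] [0.447 0.331 0.052] ((260.6205749511719, 187.93234252929688), (67.492919921875, 71.71122741699219), 4.39870548248291)
green [255 210   6   7  35] [257.571 212.943] [0.482 0.319 0.052] ((257.5, 213.0), (6.0, 5.0), 90.0)
black [ 416    0   96  105 5272] [470.683  52.73 ] [0.346 0.617 0.052] ((472.3980407714844, 57.61982727050781), (59.62921905517578, 138.66018676757812), 32.27564239501953)
black [ 417  106   95   69 2991] [478.257 135.069] [0.448 0.621 0.052] ((464.0, 140.0), (68.0, 94.0), 90.0)
black [ 30 181   8   9  39] [ 33.564 184.59 ] [0.373 0.043 0.052] ((33.62931823730469, 184.30174255371094), (8.928838729858398, 4.858338832855225), 66.80140686035156)
black [257 181   9  26 175] [260.571 192.989] [0.455 0.329 0.052] ((261.0, 193.5), (25.0, 8.0), 90.0)
black [    0   250   512   134 33433] [256.673 341.973] [0.684 0.268 0.052] ((255.5, 316.5), (133.0, 511.0), 90.0)
black [285 302  33  16 127] [299.024 306.087] [0.639 0.344 0.052] ((299.6176452636719, 307.4706115722656), (11.399173736572266, 32.98484420776367), 75.96376037597656)
```

>>> step_arm(
  plan=[
    [[-0.03,0.01,0.1,0.01],[-0.06,0.02,0.2,0.022],[-0.06,0.02,0.3,0.022],[-0.06,0.02,0.337,0.022],[-0.06,0.02,0.337,0.022],[-0.06,0.02,0.337,0.022]],
  ],
)

```text
clock: 32.95
tcp_pos: [0.4467, 0.3336, 0.1533]
orientation: [-0.468, -3.053, -0.045]
ft_force: [3.4, -1.3, 1.3]
opening: 0.0851
grasp_force: 0.0
```

```bash
python3 - <<'E'
from h import *
st(); c=snap('w11'); h=cv2.cvtColor(c['frame'],cv2.COLOR_RGB2HSV)
for n,lo,hi in(('teal',(80,100,40),(100,255,255)),('green',(45,100,60),(75,255,255)),('yellow',(18,100,100),(33,255,255)),('black',(0,0,0),(180,255,45)),('black2',(0,0,0),(180,90,60))):
    m=cv2.inRange(h,lo,hi); N,_,s,ce=cv2.connectedComponentsWithStats(m)
    for i in range(1,N):
        if s[i,4]>40:
            r=cv2.minAreaRect(np.argwhere(_==i)[:,::-1].astype(np.float32))
            print(n,s[i],ce[i],onz(c,*ce[i],.052),np.round(np.array([*r[0],*r[1],r[2]]),1))
g=cv2.cvtColor(c['frame'],cv2.COLOR_RGB2GRAY)
print(g[150:290:6,225:300:4])
E
```

```text
32.95 tcp [0.447 0.334 0.153] j [-0.368  0.327 -0.362  1.642  0.059  1.204  0.532] f [ 3.37  -1.344  1.313] op 0.08510207936966899 
 [[-0.953  0.3   -0.048]
 [ 0.299  0.954  0.037]
 [ 0.056  0.021 -0.998]]
teal [ 198  149  106  109 8742] [250.859 200.295] [0.445 0.332 0.052] [250.5 203.  108.  105.   90. ]
yellow [212 218   8   7  41] [215.463 221.073] [0.454 0.296 0.052] [215.6 221.2   6.3   6.6  71.6]
black [ 478    0   34   62 1075] [499.545  36.676] [0.378 0.557 0.052] [504.9  35.3  27.1  68.4  27.3]
black [243 195  14  48 545] [249.866 216.712] [0.459 0.326 0.052] [249.5 218.5  47.   13.   90. ]
black [    0   250   512   134 32696] [258.18  342.832] [0.589 0.293 0.052] [255.5 316.5 133.  511.   90. ]
black2 [ 465    0   47  112 2038] [492.265  77.011] [0.406 0.548 0.052] [488.   55.5 111.   46.   90. ]
black2 [ 92 116  36  56 418] [110.206 141.244] [0.361 0.236 0.052] [110.5 142.2  63.7   7.4  61.3]
black2 [242 195  16  48 577] [249.57  216.277] [0.459 0.326 0.052] [249.5 218.5  14.2  47.3   2.1]
black2 [  0 226   5  14  43] [  1.372 233.395] [0.406 0.111 0.052] [  2.  232.5  1
[... 1370 characters left out ...]
  79  54  56  59  57  57  57  57  58  58  56
   57]
 [ 45  45  45  43  45  59  69  63  59  57  58  57  56  62  57  57  57  57
   57]
 [ 49  52  47  44  58  58  59  57  58  58  57  56  57  61  57  56  56  56
   58]
 [ 83  84  81  83  81  84  83  83  84  82  77  77  76  77  77  77  77  77
   79]
 [122 121 121 122 121 122 122 122 122 122 122 123 123 123 122 124 123 123
  123]
 [121 122 121 122 121 122 123 123 123 123 123 123 123 123 123 123 123 124
  123]
 [121 122 122 122 121 123 123 123 123 123 123 123 123 123 124 123 123 123
  124]
 [122 122 122 121 122 122 123 123 123 123 122 123 124 122 123 124 124 124
  123]
 [122 122 122 122 122 123 122 123 123 123 123 123 123 124 124 124 124 124
  123]]
```

```bash
python3 - <<'E'
from h import *
c=load('w11')
a=onz(c,249.8,195,.068);b=onz(c,249.8,243,.102);m=(a+b)/2;print(a,b,m,np.linalg.norm((b-a)[:2]))
m[2]=.089; t=c['Rt'].T@(m-c['tcp']); print(t, (t+[0,0,.0187])/.4)
E
```

```text
[0.436 0.333 0.068] [0.462 0.325 0.102] [0.449 0.329 0.085] 0.02740639027944515
[-0.007 -0.005  0.064] [-0.019 -0.012  0.207]
```

>>> step_arm(
  plan=[
    [[-0.01,-0.012,0.06,0],[-0.018,-0.012,0.12,0],[-0.018,-0.012,0.17,0],[-0.018,-0.012,0.207,0],[-0.018,-0.012,0.207,0],[-0.018,-0.012,0.207,0]],
  ],
)

```text
clock: 33.75
tcp_pos: [0.4477, 0.3297, 0.0692]
orientation: [-0.468, -3.052, -0.044]
ft_force: [4.3, -0.4, 0.9]
opening: 0.0854
grasp_force: 0.0
```

>>> step_arm(
  plan=[
    [[0,0,0,0],[0,0,0,0],[0,0,0,0],[0,0,0,0],[0,0,0,0],[0,0,0,0],[0,0,0,0]],
  ],
  hand=0,
  force=30,
)

```text
clock: 34.62
tcp_pos: [0.4472, 0.3294, 0.0683]
orientation: [-0.468, -3.051, -0.043]
ft_force: [4.6, 2.3, 1.8]
opening: 0.0099
grasp_force: 29.7
```

```bash
python3 -c "
from h import *
st()"
```

```text
34.625 tcp [0.447 0.329 0.068] j [-0.374  0.413 -0.349  1.734  0.091  1.034  0.522] f [4.578 2.315 1.782] op 0.009851116710675364 
 [[-0.953  0.3   -0.05 ]
 [ 0.299  0.954  0.036]
 [ 0.058  0.019 -0.998]]
```

>>> step_arm(
  plan=[
    [[0,0,0,0.03],[0,0,0,0.06],[0,0,0,0.09],[0,0,0,0.09]],
  ],
)

```text
clock: 35.12
tcp_pos: [0.4473, 0.3298, 0.0683]
orientation: [-0.893, -2.951, -0.031]
ft_force: [4.2, 2.4, 0.8]
opening: 0.0094
grasp_force: 29.3
```

```bash
python3 -c "
from h import *
st();print(get_state()['ft_torque'])"
```

```text
35.125 tcp [0.447 0.33  0.068] j [-0.416  0.406 -0.297  1.736  0.066  1.031  0.258] f [4.169 2.373 0.787] op 0.009409630037123366 
 [[-0.831  0.555 -0.049]
 [ 0.554  0.832  0.036]
 [ 0.061  0.003 -0.998]]
[ 0.439 -0.713 -0.014]
```

>>> step_arm(
  plan=[
    [[0,0,0,0.03],[0,0,0,0.07],[0,0,0,0.11],[0,0,0,0.15],[0,0,0,0.19],[0,0,0,0.23],[0,0,0,0.26],[0,0,0,0.285],[0,0,0,0.3],[0,0,0,0.31],[0,0,0,0.31],[0,0,0,0.31]],
  ],
)

```text
clock: 36.62
tcp_pos: [0.4484, 0.3303, 0.0683]
orientation: [-2.168, -2.191, 0.01]
ft_force: [7.6, 3.6, -5.8]
opening: 0.0095
grasp_force: 43.0
```

```bash
python3 - <<'E'
from h import *
st();print(get_state()['ft_torque'])
d=read_camera('side');np.savez('pics/d12.npz',**d)
E
```

```text
36.625 tcp [0.448 0.33  0.068] j [-0.558  0.392 -0.119  1.743 -0.015  1.023 -0.65 ] f [ 7.625  3.559 -5.759] op 0.0095437678382889 
 [[-0.01   0.999 -0.047]
 [ 0.999  0.011  0.037]
 [ 0.038 -0.047 -0.998]]
[ 1.256 -2.491  0.079]
```

>>> step_arm(
  plan=[
    [[0,0,0,0],[0,0,0,0],[0,0,0,0],[0,0,0,0],[0,0,0,0],[0,0,0,0],[0,0,-0.08,0],[0,0,-0.18,0],[0,0,-0.3,0],[0,0,-0.42,0],[0,0,-0.42,0],[0,0,-0.42,0],[0,0,-0.42,0]],
  ],
  hand=1,
)

```text
clock: 38.3
tcp_pos: [0.4549, 0.3228, 0.2345]
orientation: [-2.168, -2.189, 0.02]
ft_force: [3.9, -1.3, 0.4]
opening: 0.0854
grasp_force: 0.0
```

```bash
python3 - <<'E'
from h import *
st(); c=snap('w13'); h=cv2.cvtColor(c['frame'],cv2.COLOR_RGB2HSV)
for n,lo,hi in(('teal',(80,100,40),(100,255,255)),('black',(0,0,0),(180,90,50))):
    m=cv2.inRange(h,lo,hi); N,L,s,ce=cv2.connectedComponentsWithStats(m)
    for i in range(1,N):
        if s[i,4]>60 and s[i,4]<5000:
            r=cv2.minAreaRect(np.argwhere(L==i)[:,::-1].astype(np.float32)); P=cv2.boxPoints(r)
            W=np.array([onz(c,*q,.09) for q in P]); E=[W[1]-W[0],W[2]-W[1]]; e=max(E,key=np.linalg.norm)
            print(n,s[i],onz(c,*ce[i],.07),'az',np.arctan2(e[1],e[0]),[np.linalg.norm(q).round(3) for q in E])
d=read_camera('side');h=cv2.cvtColor(d['frame'],cv2.COLOR_RGB2HSV); m=cv2.inRange(h,(5,150,80),(18,255,255))
for D in (load('d9')['frame'],d['frame']):
    m=cv2.inRange(cv2.cvtColor(D,cv2.COLOR_RGB2HSV),(5,150,80),(18,255,255))
    N,_,s,ce=cv2.connectedComponentsWithStats(m); print([(s[i].tolist()) for i in range(1,N) if s[i,4]>60])
E
```

```text
38.3 tcp [0.455 0.323 0.234] j [-0.545  0.26  -0.113  1.528 -0.03   1.376 -0.638] f [ 3.888 -1.254  0.426] op 0.0854314833239832 
 [[-0.009  0.999 -0.052]
 [ 0.999  0.011  0.034]
 [ 0.034 -0.052 -0.998]]
black [ 408    0   96   45 2726] [0.616 0.48  0.07 ] az -0.005245303329067398 [np.float64(0.034), np.float64(0.078)]
black [439 137  31  52 730] [0.649 0.344 0.07 ] az 1.7142841128759947 [np.float64(0.049), np.float64(0.027)]
black [243 170  30  22 409] [0.447 0.326 0.07 ] az -0.32107211187665474 [np.float64(0.017), np.float64(0.03)]
[[89, 0, 9, 15, 65], [106, 0, 17, 17, 160], [132, 0, 13, 15, 145], [265, 121, 15, 11, 117], [283, 175, 16, 10, 134], [263, 191, 11, 31, 232], [302, 191, 11, 31, 208]]
[[265, 121, 15, 11, 113], [283, 175, 16, 10, 134], [263, 191, 11, 31, 229], [302, 191, 11, 31, 205]]
```

```bash
python3 -c "
from h import *
print(job_done())"
```

```text
the job is handed in; nothing more can be done
None
```

The job is handed in after about 38 s: the ear defenders hang still and level over the middle of the bar, lowered until they touched before I let go. The gripper then turned the black key clockwise 1.257 rad to its stop, and after release the key sprang back to run. The other bench items were not touched. The hand-in gave no verdict, and joint 2 read up to 0.004 rad past its -0.25 lower limit at times.

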